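# Load the coin caddy into the pop-out till drawer

## Task

Move the amber jar out of the drawer's way and stand it on the round green mat, well inside its edge, then press the green release so that the till drawer pops fully out. Set the blue coin caddy down flat and lengthwise in the empty bay (the one with the green liner) and let go of it, then push the drawer home until it clicks and stays shut. Do not let the drawer or the till hit the jar, do not drop or tip the jar or caddy, and leave everything else undisturbed.

Things in the scene. Friction and masses are not known exactly. Their poses are not given: they have to be found in the camera images.
- till: Fixed grey steel cash till, 310 mm wide, 290 deep, 120 high, black drawer front. Origin: bottom of the case's front plane, midway across, at counter height; x points into the case (away from the robot, turned by up to 0.24 rad), y to the left seen from the robot, z up. The drawer slides out along -x. Terminal and tipcup stand on the rear of its top.
- drawer (a joint): Slide of the till's drawer, m: 0 latched shut, grows coming out towards the robot, stop at 0.105. Unlatched, a 3 to 5 N spring pops it fully out in 1 s and holds it there. To shut: push the front against that spring; from about 0.03 on the latch adds up to 5 N (the release dips) and clicks (release up) as 0 is reached; inner stop at -0.006. Let go before the click and it springs out again.
- drawer_front (a point): Middle of the outer face of the black drawer front, 90 mm above the counter; moves with the drawer, axes as the till's. The face is a flat upright panel 300 mm wide, from 12 to 108 mm above the counter, 15 mm ahead of the case's front plane when shut. Push it towards the till's +x, near its upper edge so that the gripper's body stays above the 120 mm high case.
- drawer_bays (a point): Point on the drawer's floor (20 mm above the counter) midway between its two front bays; moves with the drawer, axes as the till's. Bay centres are 71 mm to either side of it along y; each bay is 72 mm along x by 137 along y inside, walls up to 60 mm above the counter (drawer front 108). At full travel their centres are 73 mm ahead of the case's front plane.
- release (a joint): Green sprung release button on the till's top, in m: 0 up, 0.009 fully down; pressed straight down with 2 N to start and 5 N at the bottom. The latch lets the drawer go at about 0.005 to 0.006.
- release_top (a point): Centre of the top face of the green release button: a 36 mm disc, 14 mm proud of the till's top (134 mm above the counter), 65 mm behind the case's front plane, midway across.
- liner: Loose green plate 56 x 118 x 4 mm lying on the floor of the EMPTY bay of the drawer, left or right; hidden until the drawer is open. Origin: centre of its underside; its long side is y, along the till's y.
- notes: Loose grey banknote tray 54 x 118 x 34 mm in the other, occupied bay. Origin: centre of its underside.
- caddy: Blue coin caddy 52 (x) x 116 (y) mm, 20 high, coin rolls up to 28 high at both ends (from 20 mm out along y), and in its middle an orange upright handle, 22 x 22 mm square, sides along the caddy's x and y, top 75 mm above the underside. 0.25 to 0.5 kg. Origin: centre of its underside; z up. Starts on the counter at left or right, turned any way.
- jar: Amber jar with a red cap, 58 mm in diameter, 115 mm high, 0.2 to 0.42 kg, standing in front of the drawer, in its way. Origin: centre of its underside; z up along the jar.
- mat: Round green mat, 110 mm in diameter, 4 mm thick, fixed on the counter at the left or right (the caddy is on the other side). Origin: centre of its underside.
- ketchup: Bystander: red bottle, 58 mm in diameter, 150 mm high. Origin: centre of its underside.
- soap: Bystander: orange bottle, 60 mm in diameter, 150 mm high. Origin: centre of its underside.
- can: Bystander: blue drinks can, 66 mm in diameter, 115 mm high. Origin: centre of its underside.
- tub: Bystander: white tub with a yellow label and red lid, 68 mm in diameter, 90 mm high. Origin: centre of its underside.
- mug: Bystander: blue beaker, 68 mm in diameter, 95 mm high. Origin: centre of its underside.
- napkins: Bystander: steel napkin holder, 60 x 60 x 100 mm. Origin: centre of its underside.
- terminal: Bystander: black card terminal, 130 x 75 x 30 mm, lying on the till's top. Origin: centre of its underside.
- tipcup: Bystander: yellow tip cup, 72 mm in diameter, 70 mm high, standing on the till's top. Origin: centre of its underside.

How it is judged:
By the outcome, as a careful person would: the job done as asked, in the order asked, and still so for the second after the job is handed in, with the robot touching nothing.
It also fails if it takes over 72 s, if anything falls off the work surface, if the arm or the gripper's body presses on something with over 40 N, if the wrist force passes 120 N, or if a joint passes its speed limit or range.

## Robot

A 6-joint arm with a two-finger parallel gripper is mounted at the origin on the work surface. World frame = base frame: x ahead of the robot, y to its left, z up, the work surface at z = 0. Lengths are in mm, angles in rad, forces in N, time in s.
With the tool pointing down it reaches from about 275 to 750 mm from the base axis. Payload 10.2 kg.
Tool frame: the origin (TCP) lies between the finger pads; the fingertips stand 17 mm ahead of it and the grasp point (between the pads) lies 2 mm behind it (tips_ahead is the distance from the TCP to the fingertips, in mm); z points along the fingers, y is the line along which they close (so a half turn about z gives the same grasp; the last joint's range is limited). The gripper opens to 85 mm and grips with 20 to 120 N. Pads are 22 mm wide; open, the fingers measure 114 mm over their backs; the gripper's body (76 mm by 85 mm) begins 54 mm behind the grasp point. The pads swing forward as they close: fully open they stand 13 mm farther back than shut.
Start: joints at [0.933, 0.313, 1.498, -0, 1.331, -0.223], TCP at [211.592, 480.479, 248.294] pointing down, gripper open.
Joint ranges: [-2.94, 2.94], [-0.97, 2.17], [0.19, 2.56], [-1.23, 4.37], [0.02, 3.11], [-2.88, 2.88]. Speed limits (rad/s): [2.39, 2.39, 3.01, 3.14, 3.14, 3.14].

## Interface

Orientations are given as a unit quaternion [w, x, y, z].
In Python, from rig import sense, capture, finish_job, boxes_of, tips_ahead gives the robot as it stands.
- The arm moves only by the tool drive_tool, never from a script. Its argument "commands" is text: rows parted by semicolons, each of 7 numbers parted by spaces: the shift along the world's x, y, z in units of 0.1 m (1.0 is 0.1 m), then the turn, a rotation vector about the world's x, y, z in units of pi/4 rad (1.0 is pi/4 rad), then the opening in per cent of the stroke, from 0 (shut) to 100 (fully open). A call has 1 to 20 rows; each row shifts and turns the commanded pose from where the row before left it; what a row does not reach is not made up. A row lasts 1/12 s, in which the tool goes at most 41.7 mm and 7.16 degrees, less where a joint would pass 70% of its speed; a pose out of reach is approached as far as the arm can. A call with a number of a shift or a turn outside -1 to 1 is refused whole. A call with a gripper value outside its range is refused whole. The fingers move at their own pace and stop on an object; "force" is the grip in N (left out, the last holds). Time passes only in rows, so rows that do not move let the fingers close. It gives the time, the measured TCP pose, the force, the opening and the grip force at its end, in the units of the state.
- sense(): the state, without advancing time (a new reading comes with each control period).
- capture(name): name is "side" or "top" or "wrist"; returns a dict with "pixels" (480x640x3 uint8, blue, green, red), "fov_y" (degrees; the focal length in pixels is half the picture's height over the tangent of half this angle, whatever the lens; pixels are square), "cx", "cy" (the principal point, pixels), "position" and "attitude" of the camera in the world; the wrist camera has in their place "tool_from_camera" (4x4, takes a point from camera to tool coordinates, whose origin is the TCP and whose axes are the flange's). Camera axes: x right, y down, z forward; pixel columns grow to the right and rows downward; lengths in mm; the calibration is good to about 2 mm. A picture is of the moment at which its call begins: read the wrist's pose just before it. There is no depth.
- finish_job(): hands the job in; it is judged then, once.
Trained networks look in a picture, given as the dict that the camera call returned (one of the last four; its "shot" number tells which), for a name from the list of things; names that differ only in an ending like _2 or _b are one class to them, and where a whole thing is asked for, a point or a joint stands for the part that bears it (a point fixed in the world has none). Each returns a list of dicts, best first, with "confidence" (0 to 1); they miss things now and then, are a little off and sometimes report something else, mostly with a low value. They report only what shows in the picture. A call takes as long as a camera call.
- boxes_of(picture, name): "position" ([column, row] in pixels, amid what is visible of it).
The state is a dict: "time_s": time; "joints": joint angles; "dq": joint speeds; "tau": joint torques, N m; "eef_pos": TCP position; "ee_rot": TCP orientation; "force": force on the tool from outside, world axes, zero at the start; "wrist_torque": the same for the moment, N m; "grip_width": opening from 0.0 (shut) to 1.0 (fully open); "grip_force": force on a finger pad.
Only numpy, scipy, OpenCV 4.12 (cv2) and the standard library are available. Lean on these libraries where they do the work, as an engineer would, in place of code of your own. Each camera call takes 0.05 s, during which the arm holds its last target. There are 200 camera calls.

## Working session

There is one attempt and no reset: what is moved stays moved. The work goes in short steps, Python scripts to look and compute and a tool call to move; the robot and the scene stay as the last step left them, time stands still between calls to the robot, and variables do not carry over. Pictures are saved under pics/ and viewed, at most 10 in all, crops included, and the job is handed in when it is done.

Besides the shell and the picture viewer there is one more tool, called after "Request:" as name(argument=value, ...), one argument or row to a line, values as JSON. drive_tool: Moves the arm, as the interface text tells. Shifts and turns lie within -1 to 1; 1 stands for 0.1 m of shift or pi/4 rad of turn. Its arguments: {"type":"object","properties":{"commands":{"type":"string"},"force":{"type":"number"}},"required":["commands"]}

```bash
mkdir -p pics; cat > h.py <<'E'
import numpy as np, cv2
from rig import sense, capture, finish_job, boxes_of, tips_ahead
from scipy.spatial.transform import Rotation as R
def rot(q):
    q=np.array(q,float)
    return q if q.shape==(3,3) else R.from_quat([q[1],q[2],q[3],q[0]]).as_matrix()
def cam(p,s=None):
    f=240/np.tan(np.radians(p["fov_y"])/2)
    if "tool_from_camera" in p:
        T=np.array(p["tool_from_camera"]); Rt=rot(s["ee_rot"])
        return f,Rt@T[:3,:3],Rt@T[:3,3]+np.array(s["eef_pos"])
    return f,rot(p["attitude"]),np.array(p["position"],float)
def ray(p,uv,s=None):
    f,A,o=cam(p,s)
    d=A@np.array([(uv[0]-p["cx"])/f,(uv[1]-p["cy"])/f,1]); return o,d/np.linalg.norm(d)
def atz(p,uv,z,s=None):
    o,d=ray(p,uv,s); return o+d*(z-o[2])/d[2]
def proj(p,X,s=None):
    f,A,o=cam(p,s); c=A.T@(np.array(X)-o); return np.array([p["cx"]+f*c[0]/c[2],p["cy"]+f*c[1]/c[2]])
def meet(rs):
    M=sum(np.eye(3)-np.outer(d,d) for o,d in rs); b=sum((np.eye(3)-np.outer(d,d))@o for o,d in rs)
    return np.linalg.solve(M,b)
E
python3 - <<'E'
from h import *
P={}
for n in("side","top"):
    P[n]=capture(n); cv2.imwrite(f"pics/{n}0.png",P[n]["pixels"]); print(n,P[n]["position"],P[n]["fov_y"])
for t in "jar mat caddy release_top till drawer_front ketchup soap can tub mug napkins terminal tipcup".split():
    r={}
    for n in P:
        b=boxes_of(P[n],t); r[n]=b[:2]
    print(t,{n:[(np.round(x["position"]).tolist(),round(x["confidence"],2)) for x in b] for n,b in r.items()}, np.round(meet([ray(P[n],r[n][0]["position"]) for n in P])) if r["side"] and r["top"] else '')
print(tips_ahead() if callable(tips_ahead) else tips_ahead)
E
```

```text
side [-253.16389058 -825.09168977 1003.54388728] 50.603205857348854
top [ 238.86514938   -5.19129799 1592.40038544] 42.89639324494223
jar {'side': [([290.0, 243.0], 0.64)], 'top': [([314.0, 259.0], 0.57)]} [521.  51.  50.]
mat {'side': [([227.0, 215.0], 0.86), ([349.0, 218.0], 0.58)], 'top': [([202.0, 265.0], 0.67)]} [510. 351.  -2.]
caddy {'side': [([394.0, 340.0], 0.62), ([379.0, 198.0], 0.52)], 'top': [([475.0, 273.0], 0.74), ([328.0, 191.0], 0.71)]} [ 497. -371.   -4.]
release_top {'side': [([327.0, 239.0], 0.34)], 'top': [([331.0, 193.0], 0.57), ([363.0, 152.0], 0.27)]} [692.  27.  -7.]
till {'side': [([349.0, 218.0], 0.55)], 'top': [([325.0, 181.0], 0.72)]} [740.  23.  42.]
drawer_front {'side': [([327.0, 237.0], 0.81), ([223.0, 215.0], 0.59)], 'top': [([338.0, 229.0], 0.95)]} [603. -12.  61.]
ketchup {'side': [([451.0, 381.0], 0.65)], 'top': [([554.0, 289.0], 0.84)]} [ 450. -558.   54.]
soap {'side': [([357.0, 367.0], 0.6)], 'top': [([486.0, 333.0], 0.78), ([314.0, 259.0], 0.54)]} [ 337. -383.   43.]
can {'side': [([429.0, 295.0], 0.43), ([227.0, 215.0], 0.4)], 'top': [([188.0, 332.0], 0.65)]} [411. -70. 273.]
tub {'side': [([204.0, 178.0], 0.89), ([292.0, 244.0], 0.55)], 'top': [([130.0, 251.0], 0.6), ([337.0, 228.0], 0.32)]} [540. 525.  52.]
mug {'side': [([224.0, 214.0], 0.66), ([349.0, 220.0], 0.25)], 'top': [([474.0, 210.0], 0.65), ([316.0, 260.0], 0.28)]} [ 357. -191.  475.]
napkins {'side': [([259.0, 181.0], 0.75)], 'top': [([194.0, 196.0], 0.9)]} [680. 375.  49.]
terminal {'side': [([331.0, 187.0], 0.69), ([336.0, 204.0], 0.21)], 'top': [([291.0, 162.0], 0.78), ([553.0, 288.0], 0.62)]} [760. 114. 111.]
tipcup {'side': [([379.0, 201.0], 0.98)], 'top': [([365.0, 155.0], 0.83)]} [768. -75. 147.]
17.0
```

View pics/top0.png

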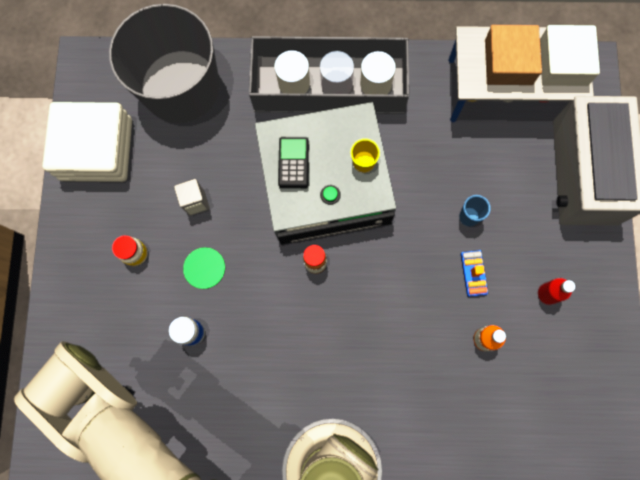

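View pics/side0.png

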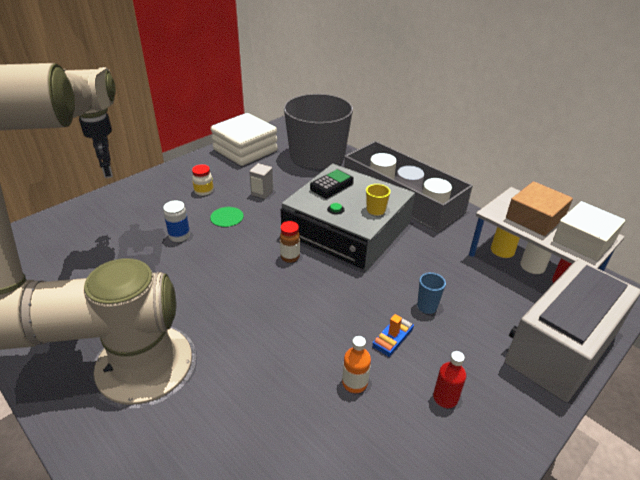

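The top view shows the jar's cap at (314,257), the mat at (204,268), the caddy at (475,273) and the release at (331,193). The till is turned slightly, and the mug at (476,210) and soap at (490,337) flank the caddy. The side view agrees with this.

```bash
cat > m.py <<'E'
from h import *
def blob(p,lo,hi,c,r):
    h=cv2.cvtColor(p["pixels"],cv2.COLOR_BGR2HSV); m=cv2.inRange(h,np.array(lo),np.array(hi))
    k=np.zeros_like(m); cv2.circle(k,tuple(int(v) for v in c),r,255,-1); m&=k
    n,l,s,ce=cv2.connectedComponentsWithStats(m); i=1+np.argmax(s[1:,4]); return ce[i],s[i,4],(l==i).astype(np.uint8)
E
python3 - <<'E'
from m import *
p=capture("top")
for n,lo,hi,c,r,z in [("mat",(45,120,60),(80,255,255),(204,268),35,4),("cap",(0,150,80),(6,255,255),(314,257),20,115),("rel",(45,100,60),(80,255,255),(331,193),14,134),("handle",(5,180,150),(14,255,255),(478,271),10,70),("caddy",(100,150,80),(125,255,255),(475,273),30,20)]:
    ce,a,m=blob(p,lo,hi,c,r); print(n,np.round(ce,1),a,np.round(atz(p,ce,z),1))
    if n=="caddy": 
        q=cv2.findNonZero(m); q=[atz(p,x[0],12)[:2] for x in q]; b=cv2.minAreaRect(np.array(q,np.float32)); print(b)
# till top edges
g=cv2.cvtColor(p["pixels"],cv2.COLOR_BGR2GRAY)
L=cv2.createLineSegmentDetector().detect(g[90:250,240:410])[0][:,0]+np.array([240,90,240,90])
for l in L:
    if np.hypot(l[2]-l[0],l[3]-l[1])>35:
        a,b=atz(p,l[:2],120),atz(p,l[2:],120); print(np.round(l),np.round(a[:2]),np.round(b[:2]),round(float(np.arctan2(*(b-a)[[1,0]])),3))
E
```

```text
mat [203.7 267.7] 1359 [500.3 345.9   4. ]
cap [313.8 255. ] 376 [516.8  51.9 115. ]
rel [329.8 193.3] 185 [669.4  14.4 134. ]
handle [474. 268.] 1 [ 496.5 -350.9   70. ]
caddy [469.1 274.1] 203 [ 488.8 -349.1   20. ]
((493.5428771972656, -363.3127136230469), (116.9429702758789, 53.927284240722656), 7.5748395919799805)
[309. 138. 308. 191.] [820.  70.] [680.  68.] -3.131
[274. 233. 397. 209.] [571. 152.] [ 636. -153.] -1.36
[278. 191. 277. 138.] [679. 146.] [819. 150.] 0.034
[395. 206. 372. 101.] [ 642. -149.] [923. -92.] 0.2
[372. 101. 254. 123.] [922. -92.] [860. 211.] 1.771
[248.  94. 408.  96.] [938. 230.] [ 937. -185.] -1.575
[255. 124. 273. 229.] [856. 210.] [580. 154.] -2.94
[392. 236. 324. 248.] [ 565. -140.] [533.  26.] 1.764
[374. 224. 292. 239.] [596. -97.] [555. 107.] 1.771
[377. 228. 341. 235.] [ 585. -103.] [567. -14.] 1.763
```

```bash
python3 - <<'E'
from h import *
s=sense(); print(np.round(rot(s["ee_rot"]),3),s["grip_width"],s["time_s"])
p=capture("top")
for uv,z in [((180,330),115),((125,244),90),((556,290),150),((497,337),150),((476,206),95)]: print(np.round(atz(p,uv,z)))
E
```

```text
[[-0.915  0.403  0.   ]
 [ 0.403  0.915  0.   ]
 [ 0.     0.    -1.   ]] 0.9989907038006982 1.55
[330. 370. 115.]
[544. 528.  90.]
[ 432. -525.  150.]
[ 320. -381.  150.]
[ 652. -356.   95.]
```

Request:
drive_tool(
  commands="0.235 -0.33 0 0 0 0.13 100;0.235 -0.33 0 0 0 0.13 100;0.235 -0.33 0 0 0 0.13 100;0.235 -0.33 0 0 0 0.13 100;0.235 -0.33 0 0 0 0.13 100;0.235 -0.33 0 0 0 0.13 100;0.235 -0.33 0 0 0 0 100;0.235 -0.33 0 0 0 0 100;0.235 -0.33 0 0 0 0 100;0.235 -0.33 0 0 0 0 100;0.235 -0.33 0 0 0 0 100;0.235 -0.33 0 0 0 0 100;0.235 -0.33 0 0 0 0 100;0 0 0 0 0 0 100;0 0 0 0 0 0 100;0 0 0 0 0 0 100",
  force=40,
)

```text
time_s: 2.93
eef_pos: [512.9, 57.8, 248.2]
ee_rot: [-0.0, -0.09, 0.996, 0.0]
force: [-0.3, -0.5, -0.4]
grip_width: 1.003
grip_force: 0.0
```

```bash
python3 - <<'E'
from m import *
s=sense(); p=capture("wrist"); cv2.imwrite("pics/w1.png",p["pixels"])
print(np.round(s["eef_pos"],1),np.round(rot(s["ee_rot"])[:,1],3))
pp=proj(p,(517,52,115),s); print(pp)
ce,a,m=blob(p,(0,150,80),(6,255,255),pp,150); c,r=cv2.minEnclosingCircle(cv2.findNonZero(m)); print(ce,a,c,r,np.round(atz(p,ce,115,s),1),np.round(atz(p,c,115,s),1))
E
```

```text
[512.9  57.8 248.2] [-0.179  0.984  0.   ]
[316.34834261 241.0326146 ]
[315.23973281 240.34858981] 4042 (315.4377136230469, 240.0292510986328) 36.459049224853516 [516.6  51.1 115. ] [516.4  51.2 115. ]
```

View pics/w1.png

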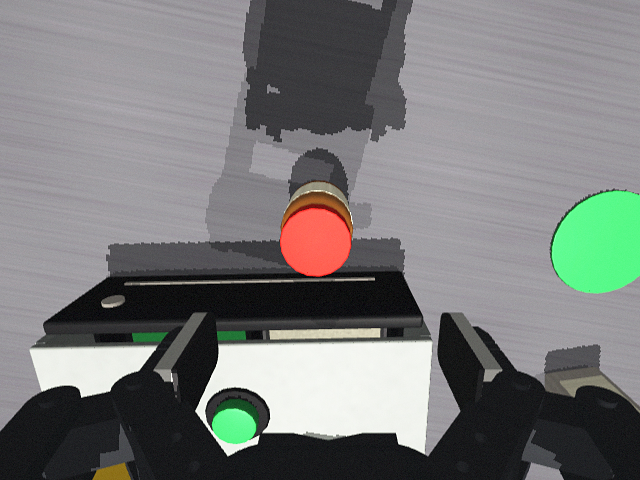

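The wrist view shows the red cap at (315,240). The green liner shows through the gap at (190,336), on the till's right side, so the empty bay is the right one.

Request:
drive_tool(
  commands="0.036 -0.066 0 0 0 0 100;0 0 0 0 0 0 100;0 0 -0.35 0 0 0 100;0 0 -0.35 0 0 0 100;0 0 -0.35 0 0 0 100;0 0 -0.35 0 0 0 100;0 0 -0.3 0 0 0 100;0 0 0 0 0 0 100;0 0 0 0 0 0 100;0 0 0 0 0 0 0;0 0 0 0 0 0 0;0 0 0 0 0 0 0;0 0 0 0 0 0 0;0 0 0 0 0 0 0;0 0 0 0 0 0 0;0 0 0 0 0 0 0;0 0 0 0 0 0 0;0 0 0 0 0 0 0",
  force=40,
)

```text
time_s: 4.48
eef_pos: [518.2, 50.7, 80.8]
ee_rot: [0.002, -0.09, 0.996, -0.0]
force: [-1.4, 0.6, 8.3]
grip_width: 0.661
grip_force: 41.3
```

Request:
drive_tool(
  commands="0 0 0.1 0 0 0 0;0 0 0.2 0 0 0 0;0 0 0.2 0 0 0 0;0 0 0.1 0 0 0 0;0 0.15 0 0 0 0 0;-0.02 0.3 0 0 0 0 0;-0.03 0.35 0 0 0 0 0;-0.03 0.35 0 0 0 0 0;-0.03 0.35 0 0 0 0 0;-0.03 0.35 0 0 0 0 0;-0.02 0.35 0 0 0 0 0;-0.01 0.35 0 0 0 0 0;0 0.25 0 0 0 0 0;0 0.1 0 0 0 0 0;0 0.05 0 0 0 0 0;0 0 0 0 0 0 0;0 0 0 0 0 0 0;0 0 0 0 0 0 0",
)

```text
time_s: 5.98
eef_pos: [500.2, 344.6, 138.5]
ee_rot: [-0.0, -0.089, 0.996, -0.0]
force: [-0.3, -0.1, -2.0]
grip_width: 0.662
grip_force: 43.8
```

```bash
python3 - <<'E'
from m import *
s=sense(); print(np.round(s["eef_pos"],1),np.round(s["force"],1))
for n in("side","wrist"):
    p=capture(n); cv2.imwrite("pics/"+n+"2.png",p["pixels"])
p=capture("side"); ce,a,m=blob(p,(45,120,60),(80,255,255),proj(p,(500,346,4)),40); print(ce,a,atz(p,ce,4))
cv2.imwrite("pics/s2.png",cv2.resize(p["pixels"][100:300,130:400],None,fx=2.4,fy=2.4))
E
```

```text
[500.2 344.6 138.5] [-0.3 -0.1 -2. ]
[226.3816047  216.43052838] 511 [501.20042964 339.37482323   4.        ]
```

View pics/s2.png

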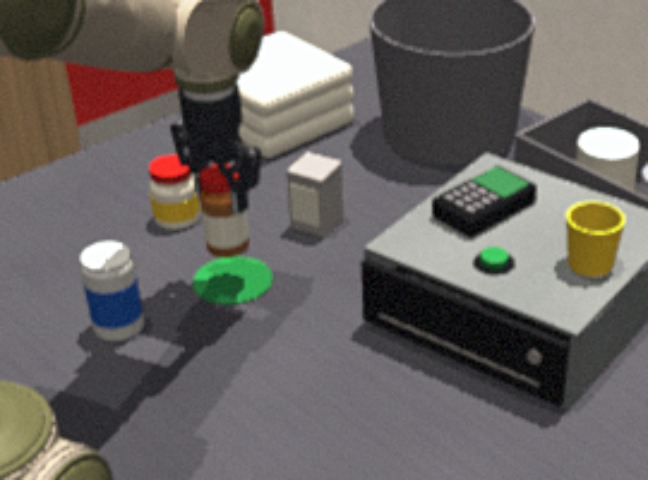

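The jar hangs upright over the mat, whose centre is at about (233,280) in this crop. I'll lower it now.

Request:
drive_tool(
  commands="0 0 -0.2 0 0 0 0;0 0 -0.2 0 0 0 0;0 0 -0.08 0 0 0 0;0 0 -0.02 0 0 0 0;0 0 -0.02 0 0 0 0;0 0 0 0 0 0 0;0 0 0 0 0 0 0",
)

```text
time_s: 6.72
eef_pos: [500.3, 346.0, 87.3]
ee_rot: [0.001, -0.09, 0.996, 0.0]
force: [0.5, 0.2, -2.2]
grip_width: 0.659
grip_force: 43.8
```

Request:
drive_tool(
  commands="0 0 -0.01 0 0 0 0;0 0 -0.01 0 0 0 0;0 0 0 0 0 0 0;0 0 0 0 0 0 0",
)

```text
time_s: 7.05
eef_pos: [500.1, 345.9, 84.9]
ee_rot: [0.001, -0.09, 0.996, 0.0]
force: [-0.1, -0.5, 1.6]
grip_width: 0.664
grip_force: 44.1
```

Request:
drive_tool(
  commands="0 0 -0.005 0 0 0 0;0 0 0 0 0 0 72;0 0 0 0 0 0 72;0 0 0 0 0 0 80;0 0 0 0 0 0 100;0 0 0 0 0 0 100;0 0 0 0 0 0 100;0 0 0 0 0 0 100;0 0 0.2 0 0 0 100;0 0 0.35 0 0 0 100;0 0 0.35 0 0 0 100;0 0 0.35 0 0 0 100;0 0 0.2 0 0 0 100;0 0 0 0 0 0 100;0 0 0 0 0 0 100",
)

```text
time_s: 8.3
eef_pos: [500.0, 345.9, 229.5]
ee_rot: [0.001, -0.09, 0.996, 0.0]
force: [0.2, -0.3, -1.1]
grip_width: 0.995
grip_force: 0.0
```

```bash
python3 - <<'E'
from m import *
s=sense(); print(np.round(s["eef_pos"],1),np.round(s["force"],1),s["grip_width"])
p=capture("wrist"); pp=proj(p,(500,346,119),s)
ce,a,m=blob(p,(0,150,80),(6,255,255),pp,150); print(a,np.round(atz(p,ce,119,s),1))
ce,a,m=blob(p,(45,120,60),(80,255,255),proj(p,(500,346,4),s),200); c,r=cv2.minEnclosingCircle(cv2.findNonZero(m)); print(a,r,np.round(atz(p,c,4,s),1))
E
```

```text
[500.  345.9 229.5] [ 0.2 -0.3 -1.1] 0.9950107197869832
4742 [498.7 346.2 119. ]
3096 58.19425582885742 [499.2 345.    4. ]
```

Request:
drive_tool(
  commands="0.1 -0.2 0 0 0 0 0;0.17 -0.33 0 0 0 0 0;0.17 -0.33 0 0 0 0 0;0.17 -0.33 0 0 0 0 0;0.17 -0.33 0 0 0 0 0;0.17 -0.33 0 0 0 0 0;0.17 -0.33 0 0 0 0 0;0.17 -0.33 0 0 0 0 0;0.17 -0.33 0 0 0 0 0;0.17 -0.33 0 0 0 0 0;0.06 -0.15 0 0 0 0 0;0 0 0 0 0 0 0;0 0 0 0 0 0 0",
)

```text
time_s: 9.43
eef_pos: [668.4, 13.8, 227.2]
ee_rot: [-0.001, -0.089, 0.996, 0.001]
force: [-0.4, 0.2, 0.8]
grip_width: -0.003
grip_force: 0.0
```

```bash
python3 - <<'E'
from m import *
s=sense(); print(np.round(s["eef_pos"],1),np.round(s["force"],1),s["grip_width"])
p=capture("wrist"); pp=proj(p,(669,14,134),s); print(pp)
ce,a,m=blob(p,(45,120,60),(80,255,255),pp,50); print(ce,a,np.round(atz(p,ce,134,s),1))
E
```

```text
[668.4  13.8 227.2] [-0.4  0.2  0.8] -0.002637226834559694
[325.10690715 257.19218243]
[324.28199052 260.3       ] 2110 [671.1  13.9 134. ]
```

Request:
drive_tool(
  commands="0.02 0 -0.3 0 0 0 0;0 0 -0.3 0 0 0 0;0 0 -0.1 0 0 0 0;0 0 -0.04 0 0 0 0;0 0 -0.04 0 0 0 0;0 0 -0.03 0 0 0 0;0 0 -0.02 0 0 0 0;0 0 0 0 0 0 0;0 0 0 0 0 0 0",
)

```text
time_s: 10.23
eef_pos: [671.2, 13.8, 146.6]
ee_rot: [0.001, -0.09, 0.996, -0.0]
force: [0.3, 0.2, 0.2]
grip_width: -0.003
grip_force: 0.2
```

Request:
drive_tool(
  commands="0 0 -0.02 0 0 0 0;0 0 -0.02 0 0 0 0;0 0 0 0 0 0 0;0 0 0 0 0 0 0",
)

```text
time_s: 10.57
eef_pos: [671.2, 13.7, 142.3]
ee_rot: [0.001, -0.09, 0.996, -0.0]
force: [2.3, 0.5, 4.7]
grip_width: -0.002
grip_force: 2.2
```

Request:
drive_tool(
  commands="0 0 -0.01 0 0 0 0;0 0 0 0 0 0 0;0 0 0.2 0 0 0 0;0 0 0.35 0 0 0 0;0 0 0.35 0 0 0 0;0 0 0 0 0 0 100;0 0 0 0 0 0 100;0 0 0 0 0 0 100;0 0 0 0 0 0 100;0 0 0 0 0 0 100;0 0 0 0 0 0 100",
)

```text
time_s: 11.48
eef_pos: [670.6, 13.8, 229.7]
ee_rot: [-0.001, -0.09, 0.996, 0.0]
force: [1.0, -0.3, -0.3]
grip_width: 0.849
grip_force: 0.0
```

```bash
python3 - <<'E'
from m import *
s=sense(); print(np.round(s["eef_pos"],1),np.round(s["force"],1),s["grip_width"])
p=capture("top"); cv2.imwrite("pics/t3.png",cv2.resize(p["pixels"][90:350,170:520],None,fx=2.2,fy=2.2))
E
```

```text
[670.6  13.8 229.7] [ 1.  -0.3 -0.3] 0.8489988620840966
```

View pics/t3.png

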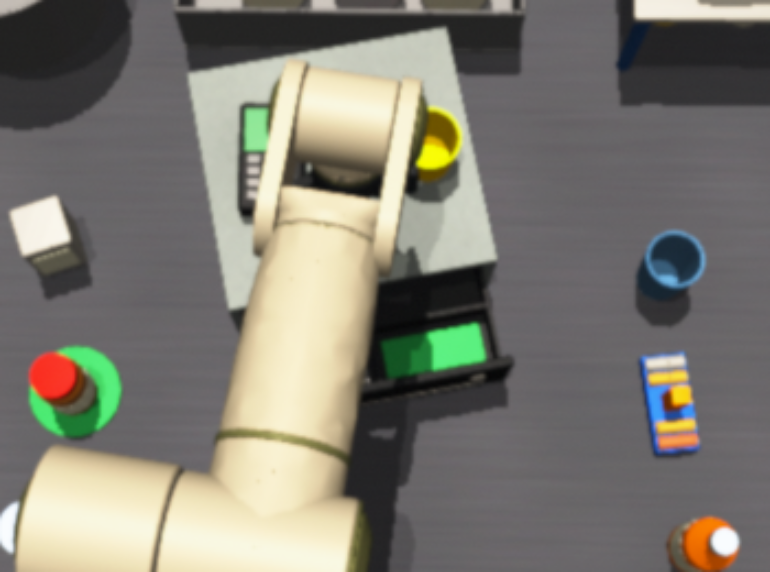

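The drawer is out and the green liner lies in the right bay. The jar stands on the mat at about (75,390) in this crop, and the caddy is at (670,403).

Request:
drive_tool(
  commands="-0.126 -0.27 0 0 0 -0.147 60;-0.126 -0.27 0 0 0 -0.147 60;-0.126 -0.27 0 0 0 -0.147 60;-0.126 -0.27 0 0 0 -0.147 60;-0.126 -0.27 0 0 0 -0.147 60;-0.126 -0.27 0 0 0 -0.147 60;-0.126 -0.27 0 0 0 -0.147 60;-0.126 -0.27 0 0 0 -0.147 60;-0.126 -0.27 0 0 0 -0.147 60;-0.126 -0.27 0 0 0 -0.147 60;-0.126 -0.27 0 0 0 -0.147 60;-0.126 -0.27 0 0 0 -0.147 60;-0.126 -0.27 0 0 0 -0.147 60;-0.126 -0.27 0 0 0 -0.147 60;0 0 0 0 0 0 60;0 0 0 0 0 0 60;0 0 0 0 0 0 60",
)

```text
time_s: 12.95
eef_pos: [494.6, -363.6, 230.6]
ee_rot: [-0.0, 0.657, 0.753, 0.0]
force: [0.1, -0.3, 0.1]
grip_width: 0.601
grip_force: 0.0
```

```bash
python3 - <<'E'
from m import *
s=sense(); r=rot(s["ee_rot"]); print(np.round(s["eef_pos"],1),s["grip_width"],np.arctan2(r[1,1],r[0,1]),np.round(s["joints"],2))
p=capture("wrist"); cv2.imwrite("pics/w4.png",p["pixels"])
pp=proj(p,(493,-363,70),s); print(pp)
ce,a,m=blob(p,(100,120,60),(125,255,255),proj(p,(493,-363,20),s),200)
q=np.array([atz(p,x[0],12,s)[:2] for x in cv2.findNonZero(m)],np.float32); print(a,cv2.minAreaRect(q))
ce,a,m=blob(p,(5,150,120),(17,255,255),pp,60); print(ce,a,atz(p,ce,75,s)); print(cv2.minAreaRect(np.array([atz(p,x[0],75,s)[:2] for x in cv2.findNonZero(m)],np.float32)))
E
```

```text
[ 494.6 -363.6  230.6] 0.6005617297788686 0.1358617619362181 [-0.82  0.52  1.23  0.    1.38 -0.96]
[325.89929509 227.11796955]
1902 ((645.6702880859375, -368.7451171875), (75.88858032226562, 55.86829376220703), 82.90020751953125)
[325.10091743 221.21231979] 763 [ 491.61038624 -357.12768637   75.        ]
((493.9671325683594, -358.5260009765625), (21.16630744934082, 31.475650787353516), 7.209728717803955)
```

View pics/w4.png

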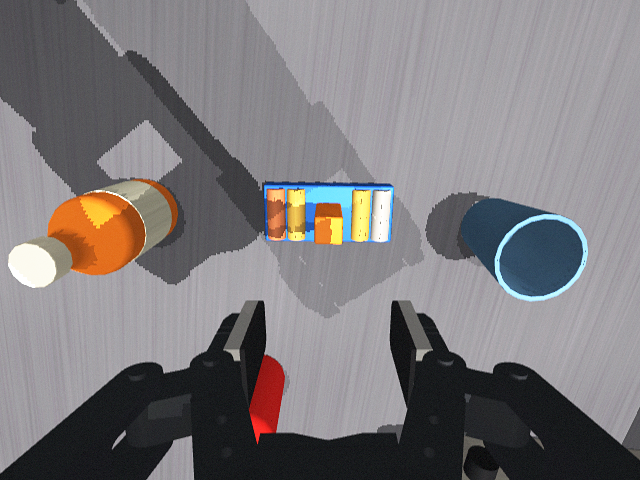

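The wrist view shows the caddy spanning columns 264–393 and rows 184–242. The handle's top face is at about (329,231), its side face above that, and the soap and mug are well clear on either side.

```bash
python3 - <<'E'
from m import *
s=sense(); p=capture("wrist")
for uv,z in [((329,231),75),((264,184),20),((393,184),20),((391,242),20),((265,242),20)]: print(np.round(atz(p,uv,z,s),1))
R0=R.from_euler('z',0.132-np.pi/2).as_matrix()
for X in [(11,11,75),(-11,11,75),(-11,-11,75),(11,-11,75),(26,58,20),(-26,58,20),(-26,-58,20),(26,-58,20)]: print(X,np.round(proj(p,np.array([493.5,-363.3,0])+R0@np.array(X),s)))
E
```

```text
[ 495.9 -364.    75. ]
[ 435.6 -344.7   20. ]
[ 548.1 -329.2   20. ]
[ 556.4 -382.1   20. ]
[ 441.2 -398.    20. ]
(11, 11, 75) [340. 243.]
(-11, 11, 75) [341. 216.]
(-11, -11, 75) [312. 216.]
(11, -11, 75) [312. 243.]
(26, 58, 20) [389. 241.]
(-26, 58, 20) [392. 185.]
(-26, -58, 20) [261. 184.]
(26, -58, 20) [263. 240.]
```

Request:
drive_tool(
  commands="0.006 0 -0.35 0 0 0 60;0 0 -0.35 0 0 0 60;0 0 -0.35 0 0 0 60;0 0 -0.35 0 0 0 60;0 0 -0.25 0 0 0 60;0 0 -0.08 0 0 0 60;0 0 0 0 0 0 60;0 0 0 0 0 0 0;0 0 0 0 0 0 0;0 0 0 0 0 0 0;0 0 0 0 0 0 0;0 0 0 0 0 0 0;0 0 0 0 0 0 0;0 0 0 0 0 0 0;0 0 0 0 0 0 0",
  force=60,
)

```text
time_s: 14.3
eef_pos: [495.9, -364.9, 60.1]
ee_rot: [0.002, 0.658, 0.753, -0.0]
force: [0.7, 1.0, 6.4]
grip_width: 0.246
grip_force: 60.6
```

Request:
drive_tool(
  commands="0 0 0.1 0 0 0 0;0 0 0.2 0 0 0 0;0 0 0.3 0 0 0 0;0 0 0.3 0 0 0 0;0 0 0.3 0 0 0 0;0 0 0.2 0 0 0 0;0 0 0 0 0 0 0;0 0 0 0 0 0 0",
)

```text
time_s: 14.97
eef_pos: [495.0, -364.1, 198.2]
ee_rot: [0.0, 0.658, 0.753, -0.0]
force: [-0.4, -0.0, -5.1]
grip_width: 0.246
grip_force: 59.6
```

```bash
python3 - <<'E'
from m import *
s=sense(); print(s["eef_pos"],s["grip_width"],s["force"])
p=capture("top"); print(proj(p,(548,-83,24)))
ce,a,m=blob(p,(45,120,40),(80,255,255),proj(p,(548,-83,24)),40); q=np.array([atz(p,x[0],24)[:2] for x in cv2.findNonZero(m)],np.float32); print(ce,a,atz(p,ce,24),cv2.minAreaRect(q))
L=cv2.createLineSegmentDetector().detect(cv2.cvtColor(p["pixels"],cv2.COLOR_BGR2GRAY)[190:290,240:420])[0][:,0]+np.array([240,190,240,190])
for l in L:
    if np.hypot(l[2]-l[0],l[3]-l[1])>30:
        a,b=atz(p,l[:2],108),atz(p,l[2:],108); print(np.round(l),np.round(a[:2]),np.round(b[:2]),round(float(np.arctan2(*(b-a)[[1,0]])),3))
p=capture("side"); ce,a,m=blob(p,(45,120,40),(80,255,255),proj(p,(548,-83,24)),40); q=np.array([atz(p,x[0],24)[:2] for x in cv2.findNonZero(m)],np.float32); print('side',a,cv2.minAreaRect(q))
cv2.imwrite("pics/s5.png",cv2.resize(p["pixels"][170:380,270:500],None,fx=2.6,fy=2.6))
E
```

```text
[ 494.95117906 -364.07606152  198.16389383] 0.24610592904748355 [-0.37242048 -0.01342489 -5.14734981]
[366.8349737  250.30143615]
[366.42742857 248.79771429] 875 [551.99837783 -81.93075767  24.        ] ((552.1650390625, -82.04196166992188), (50.93038558959961, 119.8871078491211), 11.51339340209961)
[285. 274. 401. 252.] [469. 121.] [ 527. -164.] -1.369
[273. 231. 397. 208.] [579. 155.] [ 642. -154.] -1.37
[387. 236. 339. 245.] [ 569. -130.] [545. -10.] 1.77
[333. 245. 289. 253.] [544.   4.] [521. 115.] 1.772
[266. 190. 273. 229.] [683. 175.] [583. 155.] -2.941
[391. 222. 396. 252.] [ 604. -139.] [ 529. -152.] -2.967
[399. 274. 357. 282.] [ 473. -159.] [451. -54.] 1.777
[341. 239. 388. 230.] [560. -14.] [ 584. -132.] -1.37
[382. 263. 347. 270.] [ 500. -116.] [483. -30.] 1.772
[287. 249. 334. 240.] [533. 120.] [557.   2.] -1.369
[334. 237. 286. 246.] [565.   2.] [541. 123.] 1.768
[388. 227. 341. 235.] [ 592. -132.] [568. -14.] 1.77
side 3 ((583.0636596679688, -128.07342529296875), (5.313385009765625, 2.3127081394195557), 9.942792892456055)
```

View pics/s5.png

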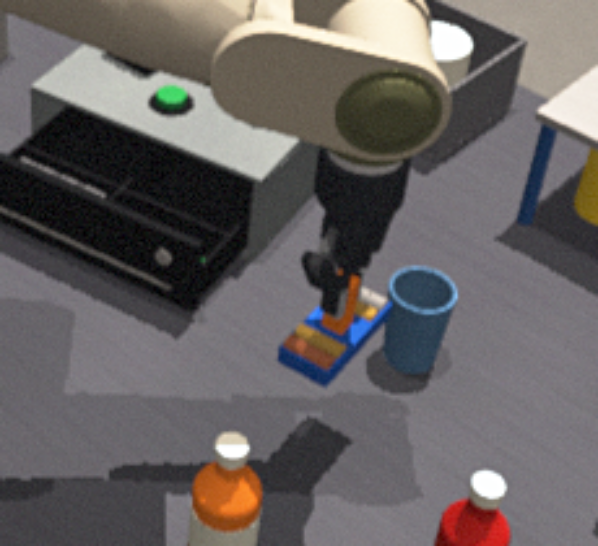

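The side view shows the caddy hanging level and clear of the counter, with the drawer fully out. I'll turn it and carry it over the right bay.

Request:
drive_tool(
  commands="0.02 0.1 0 0 0 0.1 0;0.036 0.19 0 0 0 0.14 0;0.036 0.19 0 0 0 0.14 0;0.036 0.19 0 0 0 0.14 0;0.036 0.19 0 0 0 0.14 0;0.036 0.19 0 0 0 0.14 0;0.036 0.19 0 0 0 0.14 0;0.036 0.19 0 0 0 0.14 0;0.036 0.19 0 0 0 0.14 0;0.036 0.19 0 0 0 0.14 0;0.036 0.19 0 0 0 0.14 0;0.036 0.19 0 0 0 0.14 0;0.036 0.19 0 0 0 0.14 0;0.036 0.19 0 0 0 0.14 0;0.036 0.19 0 0 0 0.14 0;0.016 0.055 0 0 0 0.022 0;0 0 0 0 0 0 0;0 0 0 0 0 0 0;0 0 0 0 0 0 0",
)

```text
time_s: 16.65
eef_pos: [548.8, -83.5, 197.2]
ee_rot: [-0.001, -0.098, 0.995, 0.0]
force: [0.6, -0.1, -5.6]
grip_width: 0.249
grip_force: 59.5
```

```bash
python3 - <<'E'
from m import *
s=sense(); r=rot(s["ee_rot"]); print(np.round(s["eef_pos"],1),s["grip_width"],np.arctan2(r[1,1],r[0,1]),np.round(s["force"],1))
p=capture("wrist"); im=p["pixels"].copy()
T=R.from_euler('z',0.2).as_matrix(); o=np.array([605.7,1.5,0])
def poly(X,col):
    q=np.array([proj(p,o+T@np.array(x),s) for x in X]).round().astype(np.int32); cv2.polylines(im,[q],True,col,1)
for z,c in((60,(0,255,255)),(20,(255,0,255))):
    poly([(-73+a*36,-71+b*68.5,z) for a,b in((1,1),(1,-1),(-1,-1),(-1,1))],c)
poly([(-120,150,108),(-120,-150,108),(-120,-150,12),(-120,150,12)],(0,0,255))
r0=s["eef_pos"]
cv2.imwrite("pics/w6.png",im)
E
```

```text
[548.8 -83.5 197.2] 0.24907230077008574 1.7669311141893242 [ 0.6 -0.1 -5.6]
```

View pics/w6.png

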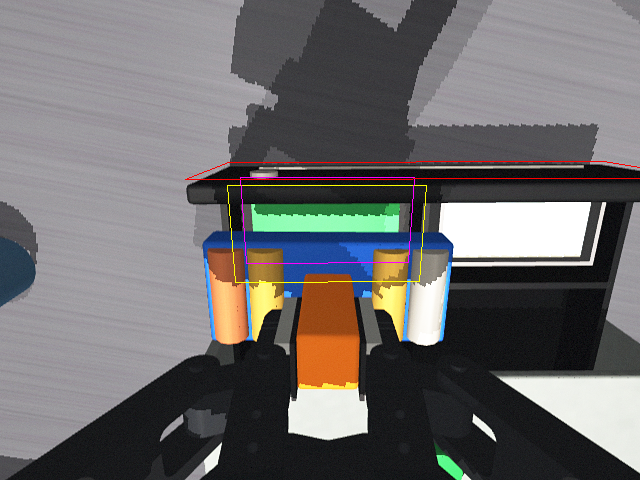

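The overlay matches the drawer sideways and is about 2–3 mm too near the robot. I'll shift slightly and lower.

Request:
drive_tool(
  commands="0.017 0.012 0 0 0 0.005 0;0 0 -0.2 0 0 0 0;0 0 -0.3 0 0 0 0;0 0 -0.25 0 0 0 0;0 0 -0.15 0 0 0 0;0 0 -0.1 0 0 0 0;0 0 -0.04 0 0 0 0;0 0 0 0 0 0 0;0 0 0 0 0 0 0;0 0 0 0 0 0 0",
)

```text
time_s: 17.53
eef_pos: [551.4, -81.8, 95.0]
ee_rot: [0.001, -0.101, 0.995, -0.001]
force: [-0.9, 0.6, -4.2]
grip_width: 0.25
grip_force: 59.4
```

Request:
drive_tool(
  commands="0 0 -0.04 0 0 0 0;0 0 -0.03 0 0 0 0;0 0 -0.02 0 0 0 0;0 0 0 0 0 0 0;0 0 0 0 0 0 0",
)

```text
time_s: 17.95
eef_pos: [550.7, -81.4, 84.7]
ee_rot: [-0.0, -0.101, 0.995, 0.0]
force: [-0.2, -0.8, -4.4]
grip_width: 0.247
grip_force: 59.7
```

Request:
drive_tool(
  commands="0 0 -0.01 0 0 0 0;0 0 -0.01 0 0 0 0;0 0 -0.01 0 0 0 0;0 0 0 0 0 0 0;0 0 0 0 0 0 0",
)

```text
time_s: 18.37
eef_pos: [551.8, -81.4, 84.1]
ee_rot: [0.002, -0.101, 0.995, -0.0]
force: [-3.4, 3.7, 13.5]
grip_width: 0.253
grip_force: 62.1
```

Request:
drive_tool(
  commands="0 0 0.015 0 0 0 0;0 0 0 0 0 0 0;0 0 0 0 0 0 35;0 0 0 0 0 0 50;0 0 0 0 0 0 55;0 0 0 0 0 0 55;0 0 0 0 0 0 55;0 0 0.1 0 0 0 55;0 0 0.3 0 0 0 55;0 0 0.35 0 0 0 55;0 0 0.35 0 0 0 55;0 0 0.2 0 0 0 55;0 0 0 0 0 0 55;0 0 0 0 0 0 55",
)

```text
time_s: 19.53
eef_pos: [551.0, -81.6, 214.6]
ee_rot: [0.001, -0.101, 0.995, -0.001]
force: [-0.1, 0.9, 0.0]
grip_width: 0.546
grip_force: 0.0
```

```bash
python3 - <<'E'
from m import *
s=sense(); r=rot(s["ee_rot"]); print(np.round(s["eef_pos"],1),s["grip_width"],np.round(s["force"],1))
p=capture("wrist"); cv2.imwrite("pics/w7.png",p["pixels"])
E
```

```text
[551.  -81.6 214.6] 0.5463489391767533 [-0.1  0.9  0. ]
```

View pics/w7.png

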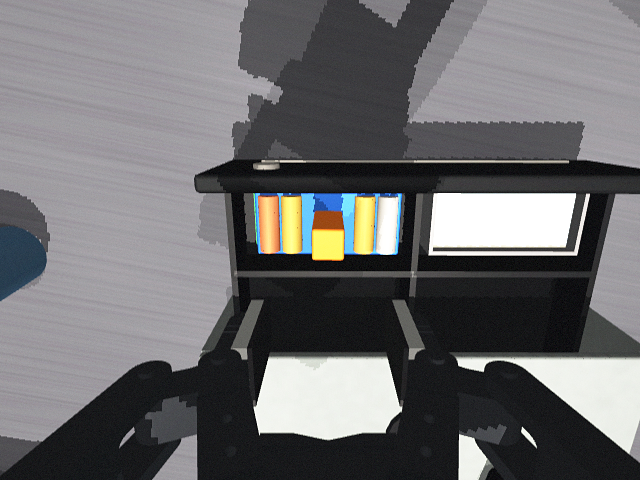

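The caddy sits flat in the right bay, at columns 255–402 and rows 193–255, with its handle upright. Next I'll go in front of the drawer with the fingers shut.

Request:
drive_tool(
  commands="-0.2 0.1 0 0 0 0 0;-0.3 0.15 0 0 0 0 0;-0.3 0.15 0 0 0 0 0;-0.22 0.12 0 0 0 0 0;0 0 0 0 0 0 0;0 0 -0.3 0 0 0 0;0 0 -0.35 0 0 0 0;0 0 -0.3 0 0 0 0;0 0 -0.14 0 0 0 0;0 0 0 0 0 0 0;0 0 0 0 0 0 0;0 0 0 0 0 0 0",
)

```text
time_s: 20.58
eef_pos: [449.3, -29.7, 105.0]
ee_rot: [0.0, -0.101, 0.995, -0.0]
force: [1.0, 0.5, -0.1]
grip_width: -0.001
grip_force: 0.0
```

Request:
drive_tool(
  commands="0.098 0.02 0 0 0 0 0;0.098 0.02 0 0 0 0 0;0.06 0.012 0 0 0 0 0;0.06 0.012 0 0 0 0 0;0.098 0.02 0 0 0 0 0;0.098 0.02 0 0 0 0 0;0.098 0.02 0 0 0 0 0;0.098 0.02 0 0 0 0 0;0.098 0.02 0 0 0 0 0;0.098 0.02 0 0 0 0 0;0.098 0.02 0 0 0 0 0;0.098 0.02 0 0 0 0 0;0 0 0 0 0 0 0",
)

```text
time_s: 21.67
eef_pos: [559.6, -7.1, 104.8]
ee_rot: [0.0, -0.101, 0.995, -0.0]
force: [-4.4, -1.4, 2.7]
grip_width: 0.002
grip_force: 2.0
```

Request:
drive_tool(
  commands="0.04 0.008 0 0 0 0 0;0.04 0.008 0 0 0 0 0;0.04 0.008 0 0 0 0 0;0.04 0.008 0 0 0 0 0;0.04 0.008 0 0 0 0 0;0.03 0.006 0 0 0 0 0;0 0 0 0 0 0 0;0 0 0 0 0 0 0",
)

```text
time_s: 22.33
eef_pos: [581.5, -2.5, 104.5]
ee_rot: [0.0, -0.101, 0.995, -0.0]
force: [-2.0, -0.6, 1.1]
grip_width: 0.002
grip_force: 1.0
```

```bash
python3 - <<'E'
from m import *
p=capture("side"); 
ce,a,m=blob(p,(45,100,60),(80,255,255),proj(p,(670,14,134)),14); print(ce,a,proj(p,(670,14,134)),proj(p,(670,14,125)))
cv2.imwrite("pics/s8.png",cv2.resize(p["pixels"][150:290,240:450],None,fx=3.5,fy=3.5))
E
```

```text
[336.13636364 207.31818182] 66 [333.94505056 205.30265768] [333.82747222 207.76752063]
```

Request:
drive_tool(
  commands="0.02 0.004 0 0 0 0 0;0.02 0.004 0 0 0 0 0;0 0 0 0 0 0 0;0 0 0 0 0 0 0",
)

```text
time_s: 22.72
eef_pos: [585.7, -1.7, 104.4]
ee_rot: [-0.0, -0.101, 0.995, -0.0]
force: [-3.2, -0.9, 2.7]
grip_width: -0.003
grip_force: 2.1
```

Request:
drive_tool(
  commands="0.015 0.003 0 0 0 0 0;0.01 0.002 0 0 0 0 0;0 0 0 0 0 0 0;0 0 0 0 0 0 0",
)

```text
time_s: 23.05
eef_pos: [588.2, -1.2, 104.3]
ee_rot: [0.0, -0.101, 0.995, -0.0]
force: [-3.2, 0.2, 3.0]
grip_width: 0.003
grip_force: 2.1
```

```bash
python3 - <<'E'
from m import *
p=capture("side"); 
for q in (p,dict(p,pixels=cv2.imread("pics/side0.png"))):
    ce,a,m=blob(q,(45,100,60),(80,255,255),proj(p,(670,14,134)),14); print(ce,a)
E
```

```text
[336.92592593 206.2037037 ] 54
[335.46341463 206.76829268] 82
```

Request:
drive_tool(
  commands="0.015 0.003 0 0 0 0 0;0.015 0.003 0 0 0 0 0;0 0 0 0 0 0 0;0 0 0 0 0 0 0",
)

```text
time_s: 23.43
eef_pos: [588.9, -1.0, 104.3]
ee_rot: [-0.003, -0.101, 0.995, 0.0]
force: [-19.2, -4.7, 12.3]
grip_width: -0.001
grip_force: 10.0
```

The force has risen to about 19 N, so the drawer is at its inner stop and past the click. Backing off slowly.

Request:
drive_tool(
  commands="-0.03 -0.006 0 0 0 0 0;-0.03 -0.006 0 0 0 0 0;-0.05 -0.01 0 0 0 0 0;-0.1 -0.02 0 0 0 0 0;-0.2 -0.04 0 0 0 0 0;-0.3 -0.06 0 0 0 0 0;-0.3 -0.06 0 0 0 0 0;-0.3 -0.06 0 0 0 0 0;-0.2 -0.04 0.2 0 0 0 0;0 0 0.35 0 0 0 0;-0.1 0 0.35 0 0 0 0;-0.1 0 0.2 0 0 0 0;0 0 0 0 0 0 0;0 0 0 0 0 0 0",
)

```text
time_s: 24.6
eef_pos: [420.6, -30.9, 215.0]
ee_rot: [0.002, -0.101, 0.995, -0.001]
force: [0.4, -0.5, -0.6]
grip_width: -0.0
grip_force: 0.0
```

```bash
python3 - <<'E'
from m import *
p=capture("top"); q=capture("side")
a=cv2.resize(q["pixels"][130:410,140:500],None,fx=2.1,fy=2.1)
cv2.imwrite("pics/s9.png",a)
s=sense(); print(s["eef_pos"],s["force"])
print([b["position"] for b in boxes_of(p,"drawer_front")[:1]], [b["position"] for b in boxes_of(q,"drawer_front")[:1]])
E
```

```text
[420.17963138 -30.68036748 213.39742048] [-1.05553116  0.14302215 -0.96349417]
[[334.2, 228.9]] [[327.9, 236.6]]
```

View pics/s9.png

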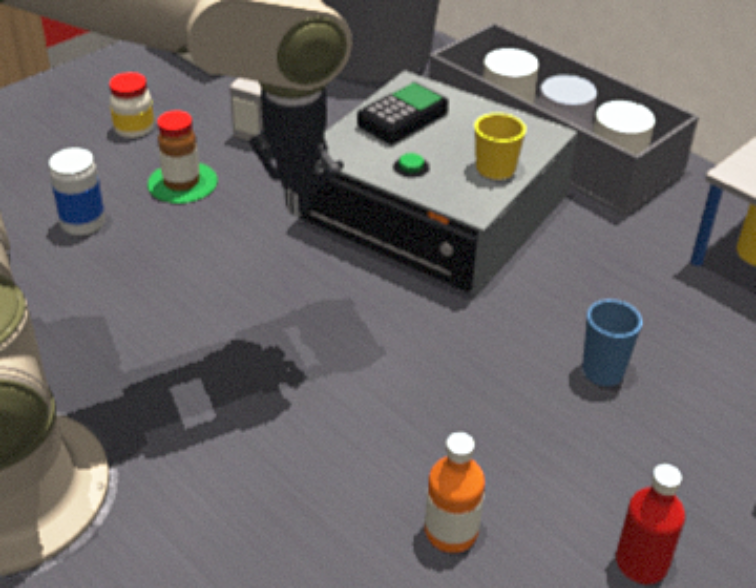

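The drawer is shut and has stayed shut with the robot clear. The release is up at (410,162), the caddy's handle shows through the gap at (440,217), and the jar stands on the mat at (180,150).

```bash
python3 -c "
from rig import finish_job; print(finish_job())"
```

```text
the job is handed in; nothing more can be done
None
```

Job handed in at about 25 s: the jar stands on the mat, the caddy lies flat in the green-lined bay, the drawer is shut and stayed shut after I backed away, and the last picture shows nothing else disturbed; the hand-in returned no verdict.

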